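Bring the paste jar round and open it

ROBOT

A 7-joint arm with a two-finger parallel gripper is mounted at the origin on the work surface. World frame = base frame: x ahead of the robot, y to its left, z up, the work surface at z = 0. Lengths are in m, angles in rad, forces in N, time in s.
With the tool pointing down it reaches from about 0.4 to 0.85 m from the base axis. Payload 10.4 kg.
Tool frame: the origin (TCP) lies at the very end of the fingers, on their centre line; the grasp point (between the pads) lies 19 mm behind it (manip.grip_depth is the distance from the TCP to the grasp point, in m); z points along the fingers, y is the direction in which the jaws open and shut (so a half turn about z gives the same grasp; the last joint's range is limited). The gripper opens to 85 mm and grips with 20 to 120 N. Pads are 22 mm wide; open, the fingers measure 114 mm over their backs; the gripper's body (76 mm by 85 mm) begins 54 mm behind the grasp point. The pads swing forward as they close: fully open they stand 13 mm farther back than shut.
Start: joints at [-1.139, 0.332, -0.065, 1.46, 0.022, 1.35, -0.088], TCP at [0.275, 0.561, 0.231] pointing down, gripper open.
Joint ranges: [-2.6, 2.6], [-0.5, 2.12], [-1.47, 1.34], [0.16, 2.42], [-1.27, 4.41], [0.06, 2.06], [-2.6, 2.6]. Speed limits (rad/s): [2.22, 2.22, 2.79, 2.79, 3.14, 3.14, 3.14].

INTERFACE

Orientations are given as a unit quaternion [x, y, z, w].
In Python, from workcell import manip gives the robot as it stands.
- The arm moves only by the tool step_arm, never from a script. Its argument "motion" is a list of rows, each a list of 6 numbers: the shift along the tool's x, y, z in mm, then the turn, a rotation vector about the tool's x, y, z in degrees. A call has 1 to 20 rows; each row shifts and turns the pose as measured when the row begins, along the tool's axes as they then stand; what a row does not reach is not made up. A row lasts 1/8 s, in which the tool goes at most 62.5 mm and 10.7 degrees, less where a joint would pass 70% of its speed; a pose out of reach is approached as far as the arm can. A call with a gripper value outside its range is refused whole. "jaw" is the finger opening in mm, from 0 to 85.4, set as the call begins (left out, the last holds). The fingers move at their own pace and stop on an object; "force" is the grip in N (left out, the last holds). Time passes only in rows, so rows that do not move let the fingers close. It gives the time, the measured TCP pose, the force and the opening at its end, in the units of the state.
- manip.get_obs(): the state, without advancing time (a new reading comes with each control period).
- manip.camera(name): name is "scene" or "top" or "wrist"; returns the picture (420x560x3 uint8, blue, green, red); there is no depth.
- manip.camera_info(name): a dict with "camera_matrix" (3x3 intrinsics, pixels), "R" (3x3) and "t" (3): a world point X has camera coordinates R X + t. Camera axes: x right, y down, z forward; pixel columns grow to the right and rows downward; lengths in m; the calibration is good to about 2 mm. The wrist camera is an equidistant fisheye: a pixel r from the principal point sees the ray r / f radians off the axis. A picture is of the moment at which its call begins: read the wrist's pose just before it. camera_info takes no time and is no camera call; for the wrist camera it gives the pose at the moment of the call.
- manip.hand_in(): hands the job in, once; it reports no verdict.
The state is a dict: "clock": time; "joint_pos": joint angles; "joint_velocities": joint speeds; "tau": joint torques, N m; "position": TCP position; "ee_rot": TCP orientation; "ft_force": force on the tool from outside, world axes, zero at the start; "torque": the same for the moment, N m; "grip_width": opening from 0.0 (shut) to 1.0 (fully open).
Only numpy, scipy, OpenCV 4.12 (cv2) and the standard library are available. Lean on these libraries where they do the work, as an engineer would, in place of code of your own. Each camera call takes 0.05 s, during which the arm holds its last target.

TASK

At the records-mending bench, turn the carousel by its upright black grip so that the white jar with the red cap comes to the front, at the index mark, and clicks into its stop. Then unscrew the tight red cap (anticlockwise) while the square pocket braces the jar, and lift it straight up until it is just clear of the jar's mouth, with the tip of the brush under the cap still hanging free inside it so that it can drain. Finish while still holding the cap there, upright, the jar seated in its pocket, and leave the other things on the carousel and on the bench undisturbed.

Things in the scene. Friction and masses are not known exactly. Their poses are not given: they have to be found in the camera images.
- carousel: Indexing supply carousel, 250 mm across, its round foot fixed to the bench. Origin on the turning axis at bench level, z up; its -x axis points to the front, where a black block (34 x 40 x 20 mm, 145 mm from the axis) bears a white index line. Its aluminium platter has three square pockets (67 mm inside, walls 25 mm high, 3 mm thick) centred 78 mm from the axis, 90 degrees apart.
- platter (a joint): Turn of the platter, rad, anticlockwise from above positive, free either way, with a click stop every 1.571. Starts at 0, in a stop: the grip at the carousel's +x side, pockets at its -x (front), +y and -y sides. The spring plunger pulls it home from within about 5 degrees of a stop; about 8 N at the grip turns it out.
- turn_grip (a point): Point on the axis of the upright grip, 15 mm below its top: a round black handle 22 mm in diameter, from 73 to 125 mm above the bench on a thin steel stem, 105 mm from the carousel's axis. It is fixed to the platter and goes round with it.
- front_place (a point): The front place: middle of where a pocket stands at the index mark, 78 mm from the axis, at the height of the platter's top (30 mm above the bench). It does not turn with the platter; axes as the carousel's.
- jar_center (a point): Paste jar: white plastic, red-banded labels, about 0.3 kg, loose in the pocket at one side of the carousel. 64 mm square body, shoulder 68 mm above its underside, then a round neck (42 mm across). This point is on its upright axis 50 mm above its underside. Its square body cannot turn in the square pocket beyond about 3 degrees of play.
- jar_rim (a point): Centre of the jar's mouth (34 mm bore), at the height of its rim: 98 mm above its underside, 128 mm above the bench. When screwed on, the cap's lower edge is 18 mm below the rim and 12 mm above the jar's shoulder.
- cap_center (a point): The jar's red screw cap: 60 mm across, 23 mm high, upright ribbed wall; point on its axis half-way up. Closed, it sits 42 mm above the jar's centre point, its top 133 mm above the bench. Right-hand thread, two starts, seal squeezed: stiff at first (0.35 to 0.55 N m); 65 to 75 degrees anticlockwise, rising 2 mm, frees it; it catches again at about 155 degrees.
- brush_tip (a point): Tip of the brush (11 mm wide at most) that hangs from the middle of the cap's underside into the jar: 68.5 mm below the cap's centre point, on its axis.
- blue_jar_center (a point): Bystander: a jar of the same shape and size with a blue cap, loose in the pocket at the other side. Point on its axis 50 mm above its underside.
- clip_tin_center (a point): Bystander: square tin with a green lid, 64 x 64 x 54 mm, loose in the pocket that starts at the front. Point at its centre, 27 mm up.
- paperweight_center (a point): Bystander: brass paperweight with a knob, 60 mm across, 49 mm high, on the bench to the left. Point at its centre.
- file_box_center (a point): Bystander: flat document box, 256 x 176 x 36 mm, on the bench to the right. Point at its centre.
There are look-alikes about, which are no part of the job. Leave any yellow look-alike of the part that bears jar_center alone.

How it is judged:
On the way, in this order (a step that is already met when the one before it is completed fails the run):
1. the jar with the red cap has come to the front place and the platter has clicked into its stop, the cap still on (horizontal distance between jar_center and front_place below 0.01 m and z of cap_center in the frame of jar_center below 0.0445 m and (value of joint platter between 1.511 and 1.631 rad or value of joint platter between -1.631 and -1.511 rad or value of joint platter between 4.652 and 4.772 rad or value of joint platter between -4.772 and -4.652 rad)), for 0.3 s.
2. the cap is off the thread, the jar still seated at the front (horizontal distance between jar_center and front_place below 0.01 m and z of cap_center in the frame of jar_center above 0.05 m and z of jar_center in the frame of front_place below 0.055 m), for 0.1 s.
At the end, for the whole second after the job is handed in: paste jar seated upright in its pocket within 10 mm of the front place; red cap held by the fingers, still, within 0.2 rad of upright and 13 mm of the jar's axis, 17 to 72 mm above its closed height (clear of the mouth, brush tip still inside), not touching the jar (horizontal distance between jar_center and front_place below 0.01 m and z of jar_center in the frame of front_place below 0.054 m and angle between jar_center's own z axis and vertical below 0.08 rad and z of cap_center in the frame of jar_center between 0.0585 and 0.1135 m and horizontal distance between cap_center and jar_center below 0.013 m and angle between cap_center's own z axis and vertical below 0.2 rad and contact force between cap and the fingers above 1 N and contact force between cap and jar below 0.5 N and linear speed of cap below 0.03 m/s); the arm keeps its last pose, push and grip.
It fails at once if the paste jar is pulled up out of its pocket by more than 10 mm or tipped (z of jar_center in the frame of front_place above 0.06 m or angle between jar_center's own z axis and vertical above 0.25 rad).
It fails at once if the blue-capped jar is lifted or tipped (z of blue_jar_center in the frame of front_place above 0.06 m or angle between blue_jar_center's own z axis and vertical above 0.25 rad).
It fails at once if the clip tin is lifted or tipped (z of clip_tin_center in the frame of front_place above 0.037 m or angle between clip_tin_center's own z axis and vertical above 0.25 rad).
It fails at once if the paperweight or the document box is pushed more than 20 mm (distance of any of paperweight_center, file_box_center from where it was at the start of the episode above 0.02 m).
It also fails if it takes over 61 s, if anything falls off the work surface, if the arm or the gripper's body presses on something with over 40 N, if the wrist force passes 120 N, or if a joint passes its speed limit or range.

## Working session

There is one attempt and no reset: what is moved stays moved. The work goes in short steps, Python scripts to look and compute and a tool call to move; the robot and the scene stay as the last step left them, time stands still between calls to the robot, and variables do not carry over. Pictures are saved under pics/ and viewed, and the job is handed in when it is done.

Besides the shell and the picture viewer there is one more tool, called after "Call:" by a JSON object that holds its "fn" and its "kwargs". step_arm: Moves the arm, as the interface text tells. Its arguments: {"type":"object","properties":{"motion":{"type":"array"},"jaw":{"type":"number"},"force":{"type":"number"}},"required":["motion"]}

```bash
ls; mkdir -p pics; python3 - <<'E'
from workcell import manip
import cv2
o=manip.get_obs()
for k,v in o.items(): print(k,v)
for n in ("scene","top"):
    cv2.imwrite(f"pics/{n}0.png",manip.camera(n)); i=manip.camera_info(n); print(n,i)
print(manip.grip_depth)
E
```

```text
pics
clock 0.0
joint_pos [-1.13860145  0.33285339 -0.06469087  1.46098695  0.02158072  1.34985325
 -0.08849529]
joint_velocities [-0.00052415 -0.00120817  0.00202936 -0.00016214  0.00085964  0.00122086
  0.00125829]
tau [-1.52797606e-04 -6.25440502e+01  4.89494484e-02 -3.91602087e+01
  1.60936976e-02  9.81323363e-03 -5.67918551e-05]
position [0.27438559 0.56112579 0.23050564]
ee_rot [ 2.25435954e-01  9.74257736e-01 -6.90275856e-04 -1.34171321e-04]
ft_force [ 0.2622718  -0.11605829  0.22534642]
torque [0.06389908 0.00801855 0.02538534]
grip_width 0.999584391110994
scene {'camera_matrix': array([[465.78999475,   0.        , 275.24110202],
       [  0.        , 465.78999475, 210.07345697],
       [  0.        ,   0.        ,   1.        ]]), 'R': array([[-0.4822993 ,  0.87599453,  0.0045794 ],
       [ 0.59710877,  0.33256827, -0.72997223],
       [-0.64097465, -0.3493307 , -0.68346146]]), 't': array([ 0.31919604, -0.2950354 ,  1.62286909])}
top {'camera_matrix': array([[381.49568378,   0.        , 277.13530504],
       [  0.        , 381.49568378, 213.4389881 ],
       [  0.        ,   0.        ,   1.        ]]), 'R': array([[-9.05354907e-04, -9.99933009e-01,  1.15394289e-02],
       [-9.93990445e-01, -3.63288349e-04, -1.09466262e-01],
       [ 1.09463121e-01, -1.15691878e-02, -9.93923528e-01]]), 't': array([-0.02843423,  0.61811715,  1.18877155])}
0.0187
```

View pics/scene0.png

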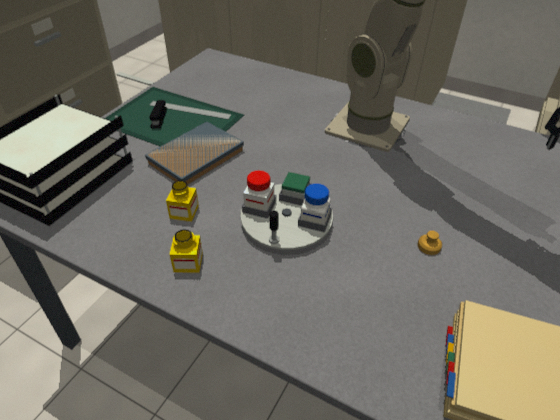

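View pics/top0.png

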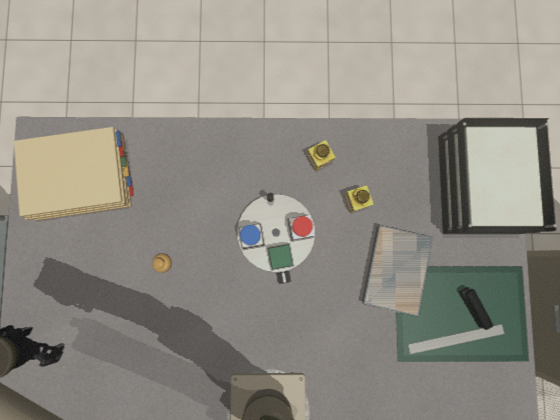

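```bash
python3 - <<'E'
import cv2
a=cv2.imread("pics/top0.png")[180:290,220:330]; cv2.imwrite("pics/c1.png",cv2.resize(a,None,fx=5.4,fy=5.4,interpolation=cv2.INTER_CUBIC))
a=cv2.imread("pics/scene0.png")[160:260,225:345]; cv2.imwrite("pics/c2.png",cv2.resize(a,None,fx=6,fy=6,interpolation=cv2.INTER_CUBIC))
E
```

```text
(no output)
```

View pics/c1.png

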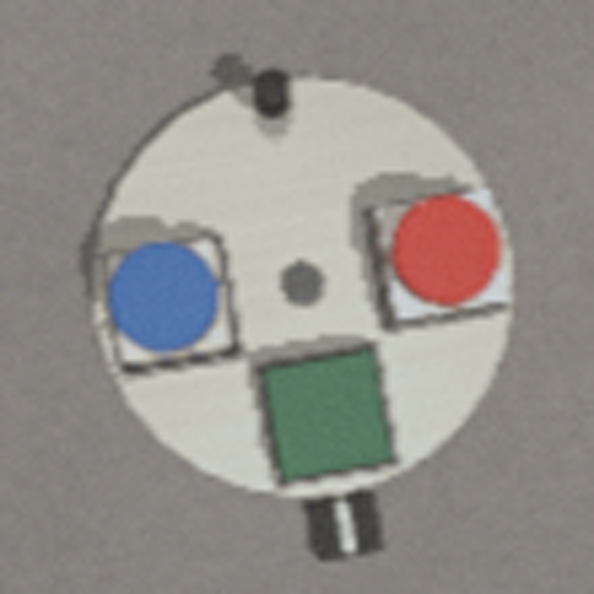

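View pics/c2.png

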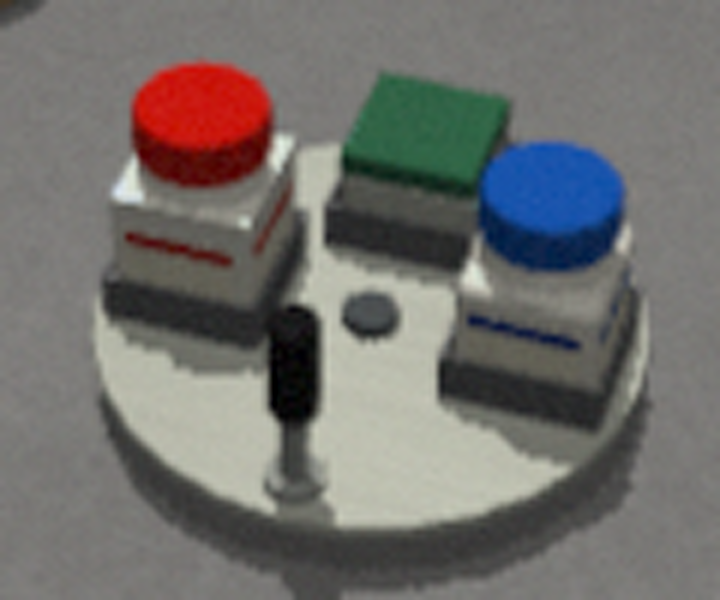

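Candidates for the red-capped jar: white jar with red cap (top px 302,227; scene px 259,182), blue-capped jar (250,235), and yellow jars (321,154) and (360,198). The crops confirm the first by its red cap and red-banded label. The grip is at top px (270,197).

```bash
cat > h.py <<'E'
import numpy as np
from workcell import manip
def ray(name,px,z):
    i=manip.camera_info(name);K=i["camera_matrix"];R=np.array(i["R"]);t=np.array(i["t"])
    d=R.T@np.linalg.inv(K)@np.array([px[0],px[1],1.]);c=-R.T@t
    return c+d*(z-c[2])/d[2]
def crop(p,s,o): return ((p[0]+.5)/s-.5+o[0],(p[1]+.5)/s-.5+o[1])
E
python3 - <<'E'
from h import *
P={}
for n,p,z in [("hub",(302,284),.034),("plat",(304.5,286),.03),("grip",(272,88),.125),("red",(446,250),.133),("blue",(163,297),.133),("idx",(346,526),.02),("tin",(328,416),.084)]:
    P[n]=ray("top",crop(p,5.4,(220,180)),z); print(n,P[n].round(4))
for n,p,z in [("grip",(295,318),.125),("red",(203,107),.133),("blue",(552,187),.133),("hub",(371,312),.034)]:
    print("scene",n,ray("scene",crop(p,6,(225,160)),z).round(4))
c=P["plat"]
for n,off in [("grip",0),("red",90),("blue",-90),("idx",180),("tin",180)]:
    d=P[n]-c; print(n,np.hypot(*d[:2]).round(4),((np.degrees(np.arctan2(d[1],d[0]))+off)%360).round(2))
o=manip.get_obs();R=None
from scipy.spatial.transform import Rotation as Ro
print(Ro.from_quat(o["ee_rot"]).as_matrix().round(3))
E
```

```text
hub [ 0.558  -0.0234  0.034 ]
plat [ 0.557  -0.0249  0.03  ]
grip [ 0.6607 -0.0062  0.125 ]
red [ 0.5705 -0.101   0.133 ]
blue [0.545  0.0526 0.133 ]
idx [ 0.416  -0.0494  0.02  ]
tin [ 0.4807 -0.0376  0.084 ]
scene grip [ 0.6601 -0.0057  0.125 ]
scene red [ 0.5714 -0.1     0.133 ]
scene blue [0.5461 0.0535 0.133 ]
scene hub [ 0.5559 -0.0242  0.034 ]
grip 0.1053 10.22
red 0.0772 10.01
blue 0.0785 8.87
idx 0.1431 9.85
tin 0.0774 9.45
[[-0.898  0.439 -0.   ]
 [ 0.439  0.898 -0.001]
 [-0.    -0.001 -1.   ]]
```

Call:
{"fn": "step_arm", "kwargs": {"motion": [[-42,-24,0,0,0,0],[-42,-24,0,0,0,0],[-42,-24,0,0,0,0],[-42,-24,0,0,0,0],[-42,-24,0,0,0,0],[-42,-24,0,0,0,0],[-42,-24,0,0,0,0],[-42,-24,0,0,0,0],[-42,-24,0,0,0,0],[-42,-24,0,0,0,0],[-42,-24,0,0,0,0],[-42,-24,0,0,0,0],[0,0,0,0,0,0]], "jaw": 60}}

```text
clock: 1.72
position: [0.6082, 0.0643, 0.2257]
ee_rot: [0.224, 0.975, -0.004, -0.003]
ft_force: [-1.1, 0.4, -0.6]
grip_width: 0.703
```

```bash
cat >> h.py <<'E'
from scipy.spatial.transform import Rotation as Ro
def to(pos,yaw=None):
    o=manip.get_obs();R=Ro.from_quat(o["ee_rot"]).as_matrix()
    s=R.T@(np.array(pos)-o["position"])*1000
    y=np.degrees(np.arctan2(R[1,1],R[0,1]))
    print("yaw",y.round(1),"shift",s.round(1),"q",o["joint_pos"].round(2))
    if yaw is not None:
        a=np.radians(yaw); yv=np.array([np.cos(a),np.sin(a),0]); z=np.array([0,0,-1.]); x=np.cross(yv,z)
        T=np.stack([x,yv,z],1); print("turn",np.degrees(Ro.from_matrix(R.T@T).as_rotvec()).round(2))
E
python3 - <<'E'
from h import *
to([.6605,-.0065,.20],99.8)
E
```

```text
yaw 64.1 shift [-78.1 -40.6  25.8] q [-0.44  0.31  0.32  1.52 -0.09  1.33  1.01]
turn [ -0.45  -0.36 -35.71]
```

Call:
{"fn": "step_arm", "kwargs": {"motion": [[-26,-14,9,0,0,0],[-26,-14,9,0,0,0],[-26,-13,8,0,0,0],[0,0,0,0,0,-9],[0,0,0,0,0,-9],[0,0,0,0,0,-9],[0,0,0,0,0,-9],[0,0,0,0,0,0]]}}

```text
clock: 2.72
position: [0.6592, -0.0028, 0.1948]
ee_rot: [-0.1, 0.995, -0.001, -0.008]
ft_force: [-0.3, -0.4, -0.3]
grip_width: 0.704
```

```bash
python3 - <<'E'
from h import *
import cv2
to([.6605,-.0065,.091],99.8)
i=manip.camera_info("wrist"); print(i["camera_matrix"][0][0],i["t"])
cv2.imwrite("pics/w1.png",manip.camera("wrist"))
E
```

```text
yaw 101.5 shift [ -2.1  -3.8 103.8] q [-0.24  0.44  0.23  1.41 -0.1   1.32  1.77]
turn [-0.07 -0.87  1.67]
325.19226210127806 [ 0.13291701 -0.64448246  0.16925105]
```

View pics/w1.png

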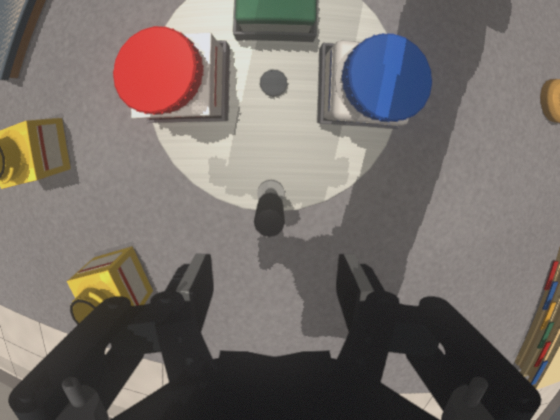

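The wrist view shows the grip top at (269,222), between the fingers (212 and 338, middle at 275). The red jar is at the left and the blue one at the right. Next I descend and grasp.

Call:
{"fn": "step_arm", "kwargs": {"motion": [[-2,-4,10,0,-0.9,1.7],[0,0,25,0,0,0],[0,0,25,0,0,0],[0,0,25,0,0,0],[0,0,16,0,0,0],[0,0,0,0,0,0]]}}

```text
clock: 3.52
position: [0.6615, -0.007, 0.0879]
ee_rot: [-0.074, 0.997, -0.001, 0.001]
ft_force: [0.3, -0.3, 0.8]
grip_width: 0.704
```

```bash
python3 - <<'E'
from h import *
import cv2
to([.6605,-.0065,.091],99.8)
cv2.imwrite("pics/w2.png",manip.camera("wrist"))
E
```

```text
yaw 98.5 shift [ 0.9  0.7 -3.1] q [-0.23  0.52  0.23  1.53 -0.12  1.1   1.74]
turn [-0.11  0.15 -1.34]
```

View pics/w2.png

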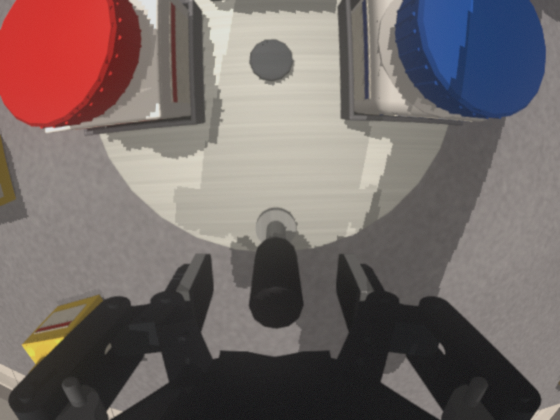

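The grip top (276,300) is centred between the fingers, so I close on it.

Call:
{"fn": "step_arm", "kwargs": {"motion": [[0,0,-2,0,0,0],[0,0,0,0,0,0],[0,0,0,0,0,0],[0,0,0,0,0,0],[0,0,0,0,0,0]], "jaw": 10, "force": 50}}

```text
clock: 4.2
position: [0.6632, -0.0066, 0.0934]
ee_rot: [-0.074, 0.997, -0.001, 0.004]
ft_force: [-0.1, 0.5, -1.3]
grip_width: 0.244
```

```bash
python3 - <<'E'
from h import *
to([.6605,-.0065,.091],99.8)
E
```

```text
yaw 98.4 shift [2.7 0.5 2.4] q [-0.23  0.51  0.23  1.53 -0.12  1.11  1.74]
turn [-0.1   0.42 -1.37]
```

Call:
{"fn": "step_arm", "kwargs": {"motion": [[0.6,-11,0,0,0,6],[0.6,-11,0,0,0,6],[0.6,-11,0,0,0,6],[0.6,-11,0,0,0,6],[0.6,-11,0,0,0,6]]}}

```text
clock: 4.82
position: [0.6589, -0.0585, 0.0934]
ee_rot: [0.191, 0.982, 0.001, 0.006]
ft_force: [2.4, -1.6, -2.0]
grip_width: 0.241
```

```bash
cat >> h.py <<'E'
def arc():
    o=manip.get_obs();p=o["position"];C=np.array([.557,-.0245]);d=p[:2]-C
    print("r",np.hypot(*d).round(4),"platter",(np.degrees(np.arctan2(d[1],d[0]))-9.8).round(1),"ft",o["ft_force"].round(1),"z",p[2].round(4),o["grip_width"])
    to(p,None)
E
python3 -c "
from h import *
arc()"
```

```text
r 0.1075 platter -28.3 ft [ 2.4 -1.6 -2. ] z 0.0934 0.2409303167581761
yaw 68.0 shift [0. 0. 0.] q [-0.23  0.52  0.34  1.54 -0.19  1.1   1.34]
```

Call:
{"fn": "step_arm", "kwargs": {"motion": [[0.6,-11,0,0,0,6],[0.6,-11,0,0,0,6],[0.6,-11,0,0,0,6],[0.6,-11,0,0,0,6],[0.6,-11,0,0,0,6],[0.6,-11,0,0,0,6],[0.6,-11,0,0,0,6],[0.6,-11,0,0,0,6]]}}

```text
clock: 5.82
position: [0.5975, -0.1237, 0.0934]
ee_rot: [0.586, 0.81, 0.002, 0.009]
ft_force: [13.6, 0.7, -9.4]
grip_width: 0.238
```

```bash
python3 -c "
from h import *
arc()"
```

```text
r 0.1072 platter -77.6 ft [13.6  0.7 -9.4] z 0.0934 0.2383406249398433
yaw 18.3 shift [0. 0. 0.] q [-0.31  0.44  0.55  1.7  -0.25  1.05  0.64]
```

Call:
{"fn": "step_arm", "kwargs": {"motion": [[0.6,-9,0,0,0,5],[0.6,-9,0,0,0,5],[0,-4,0,0,0,2],[0,0,0,0,0,0]]}}

```text
clock: 6.32
position: [0.5765, -0.1296, 0.0933]
ee_rot: [0.67, 0.742, 0.003, 0.011]
ft_force: [-1.2, -0.8, -0.5]
grip_width: 0.239
```

```bash
python3 -c "
from h import *
import cv2
arc()
cv2.imwrite('pics/t2.png',cv2.resize(manip.camera('top')[180:290,220:330],None,fx=5.4,fy=5.4,interpolation=cv2.INTER_CUBIC))"
```

```text
r 0.1069 platter -89.3 ft [-1.2 -0.8 -0.5] z 0.0933 0.2391197920290096
yaw 5.9 shift [0. 0. 0.] q [-0.35  0.4   0.6   1.76 -0.25  1.04  0.44]
```

View pics/t2.png

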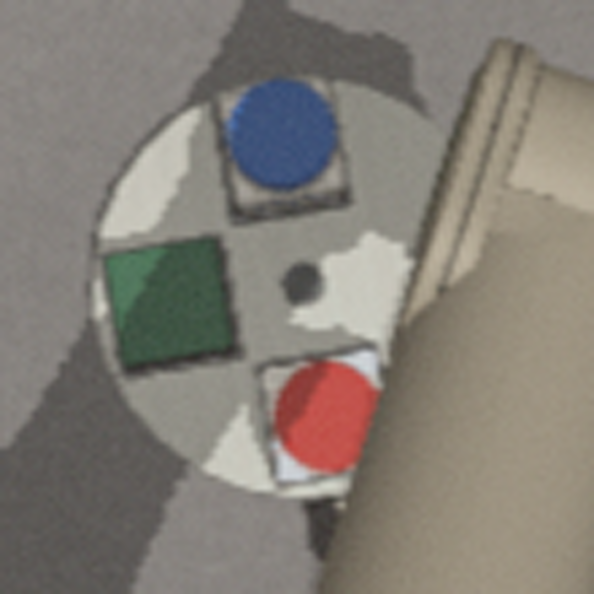

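The red jar is now at the front (crop 328,417), square with the index block. I release the grip and let the stop settle.

Call:
{"fn": "step_arm", "kwargs": {"motion": [[0,0,0,0,0,0],[0,0,0,0,0,0],[0,0,0,0,0,0],[0,0,0,0,0,0]], "jaw": 55}}

```text
clock: 6.88
position: [0.5788, -0.1289, 0.0941]
ee_rot: [0.669, 0.744, 0.005, 0.013]
ft_force: [-1.2, -0.1, 0.0]
grip_width: 0.644
```

Call:
{"fn": "step_arm", "kwargs": {"motion": [[0,0,-25,0,0,0],[0,0,-30,0,0,0],[0,0,-30,0,0,0],[0,0,-30,0,0,0],[0,0,-10,0,0,0],[0,0,0,0,0,0]], "jaw": 85}}

```text
clock: 7.62
position: [0.5754, -0.1273, 0.2217]
ee_rot: [0.668, 0.744, 0.005, 0.012]
ft_force: [-0.8, 0.2, -0.6]
grip_width: 0.995
```

```bash
python3 -c "
from h import *
import cv2
arc()
to([.480,-.038,.2],-10)
cv2.imwrite('pics/w3.png',manip.camera('wrist'))
cv2.imwrite('pics/s3.png',manip.camera('scene'))
cv2.imwrite('pics/t3.png',cv2.resize(manip.camera('top')[180:290,220:330],None,fx=5.4,fy=5.4,interpolation=cv2.INTER_CUBIC))
a=cv2.imread('pics/s3.png')[130:250,215:355]; cv2.imwrite('pics/s3c.png',cv2.resize(a,None,fx=5,fy=5,interpolation=cv2.INTER_CUBIC))"
```

```text
r 0.1045 platter -89.7 ft [-0.8  0.2 -0.6] z 0.2217 0.9946380284755652
yaw 6.1 shift [0. 0. 0.] q [-0.4   0.27  0.64  1.63 -0.16  1.28  0.38]
yaw 6.1 shift [ 99.2 -85.8  18.6] q [-0.4   0.27  0.64  1.63 -0.16  1.28  0.38]
turn [ 1.41  0.5  16.12]
```

View pics/t3.png

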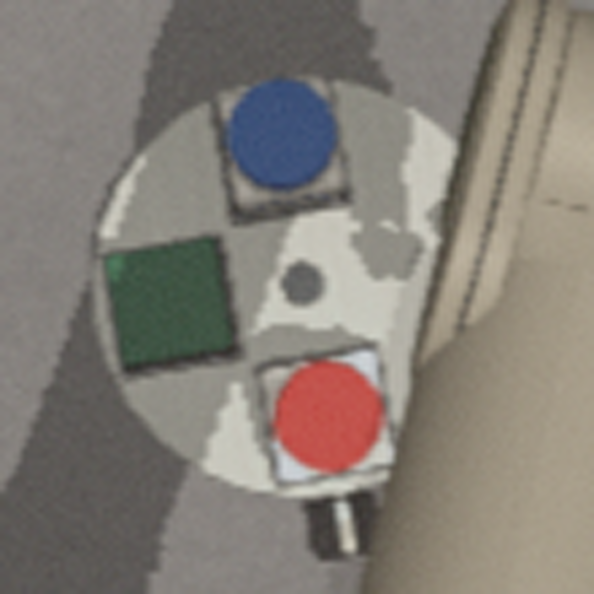

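View pics/s3c.png

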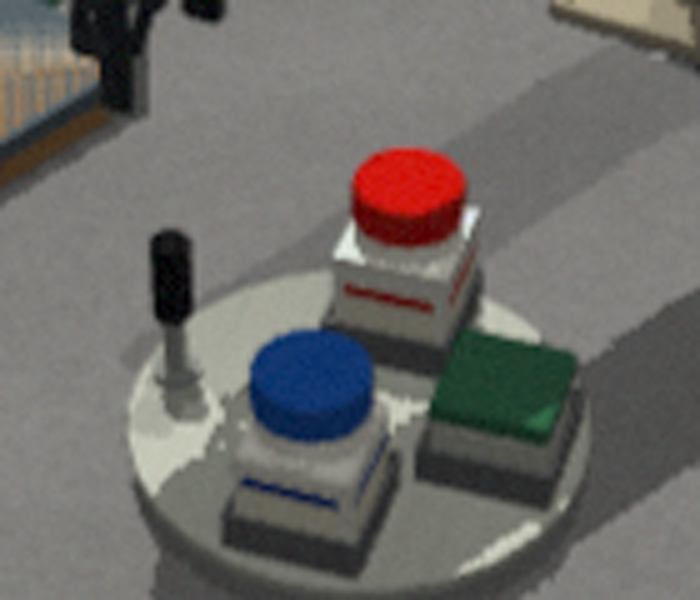

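View pics/w3.png

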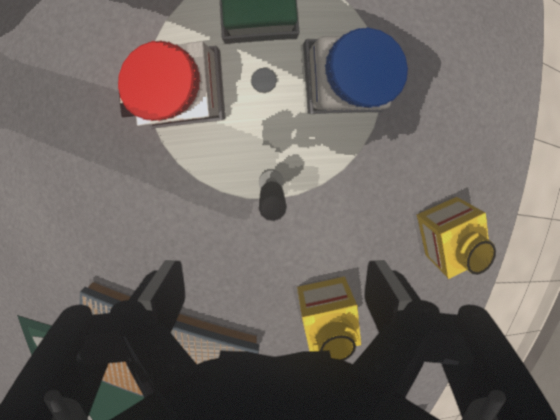

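```bash
python3 -c "
from h import *
a=ray('top',crop((329,417),5.4,(220,180)),.133); b=ray('scene',crop((409,181),5,(215,130)),.133); print(a,b)
g=ray('scene',crop((171,241),5,(215,130)),.125);print(g,np.degrees(np.arctan2(g[1]+.0245,g[0]-.557))-9.8)
to([.4805,-.038,.2],0)
"
```

```text
[ 0.48029891 -0.03717694  0.133     ] [ 0.48016127 -0.03656778  0.133     ]
[ 0.57654403 -0.12614176  0.125     ] -88.91581049032732
yaw 6.1 shift [ 99.  -84.6  17.6] q [-0.4   0.27  0.64  1.63 -0.16  1.28  0.38]
turn [1.23 0.62 6.11]
```

Call:
{"fn": "step_arm", "kwargs": {"motion": [[25,-21,0,0.6,0.3,0],[25,-21,0,0.6,0.3,0],[25,-21,0,0,0,0],[24,-21,0,0,0,0],[0,0,0,0,0,9],[0,0,0,0,0,9],[0,0,0,0,0,8],[0,0,0,0,0,0]]}}

```text
clock: 8.78
position: [0.4737, -0.0345, 0.211]
ee_rot: [0.822, 0.57, -0.007, -0.002]
ft_force: [0.0, -0.4, 0.2]
grip_width: 0.996
```

```bash
python3 -c "
from h import *
to([.480,-.037,.18],-20)
"
```

```text
yaw -20.5 shift [ 0.2  7.1 30.9] q [-0.59  0.    0.57  1.89  0.    1.27 -0.38]
turn [-0.63  0.5  -0.51]
```

Call:
{"fn": "step_arm", "kwargs": {"motion": [[0,7,15,-0.6,0.5,0],[0,0,20,0,0,0],[0,0,15,0,0,0],[0,0,0,0,0,0]]}}

```text
clock: 9.28
position: [0.4794, -0.0371, 0.1578]
ee_rot: [0.818, 0.575, -0.001, -0.0]
ft_force: [0.2, 0.2, 0.3]
grip_width: 0.995
```

```bash
python3 -c "
from h import *
import cv2
to([.480,-.037,.102],-20)
cv2.imwrite('pics/w4.png',manip.camera('wrist'))
"
```

```text
yaw -19.8 shift [ 0.4  0.6 55.8] q [-0.57  0.06  0.58  1.95 -0.04  1.14 -0.32]
turn [-0.12  0.08  0.19]
```

View pics/w4.png

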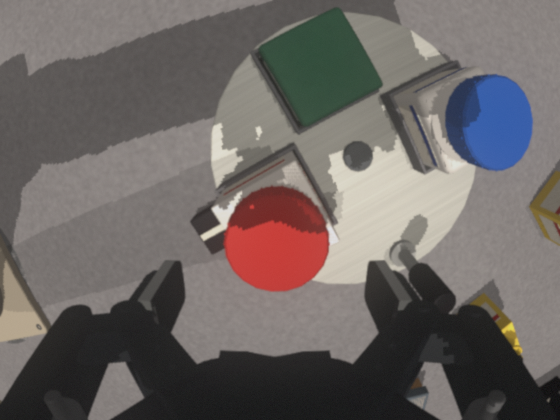

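The cap (277,238) is centred between the fingers (182 and 367) and nothing is under them. I descend.

Call:
{"fn": "step_arm", "kwargs": {"motion": [[0.4,0.6,20,0,0,0],[0,0,20,0,0,0],[0,0,14,0,0,0],[0,0,0,0,0,0]]}}

```text
clock: 9.82
position: [0.4827, -0.0367, 0.1058]
ee_rot: [0.817, 0.576, 0.001, 0.001]
ft_force: [-0.7, 0.4, 2.1]
grip_width: 0.996
```

```bash
python3 -c "
from h import *
import cv2
to([.480,-.037,.102],-20)
cv2.imwrite('pics/s5.png',cv2.resize(manip.camera('scene')[130:250,215:355],None,fx=5,fy=5,interpolation=cv2.INTER_CUBIC))
"
```

```text
yaw -19.7 shift [-1.2 -2.4  3.8] q [-0.56  0.14  0.58  2.   -0.09  1.02 -0.28]
turn [ 0.15 -0.09  0.35]
```

View pics/s5.png

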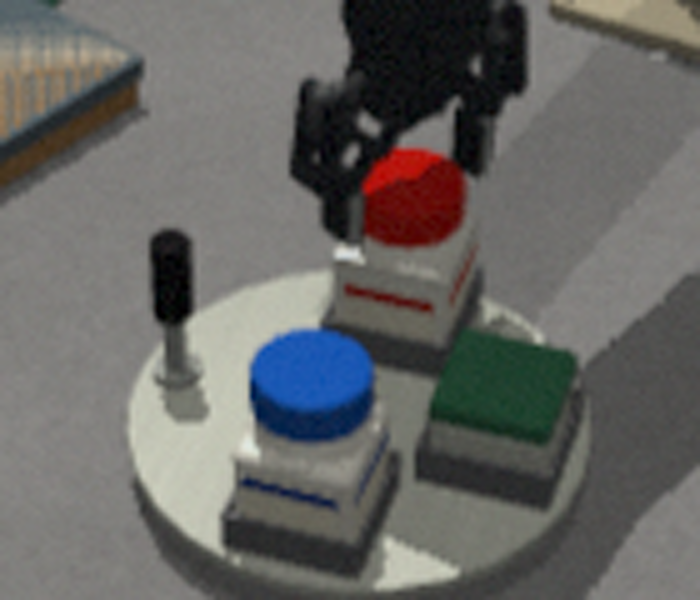

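Call:
{"fn": "step_arm", "kwargs": {"motion": [[-1.2,-2.4,3,0,0,0],[0,0,0,0,0,0]]}}

```text
clock: 10.12
position: [0.481, -0.037, 0.1044]
ee_rot: [0.817, 0.576, 0.003, 0.001]
ft_force: [-0.4, -0.1, 0.2]
grip_width: 0.995
```

Call:
{"fn": "step_arm", "kwargs": {"motion": [[0,0,0,0,0,0],[0,0,0,0,0,0],[0,0,0,0,0,0],[0,0,0,0,0,0],[0,0,0,0,0,0]], "jaw": 45, "force": 90}}

```text
clock: 10.75
position: [0.4815, -0.0369, 0.1056]
ee_rot: [0.817, 0.576, 0.003, 0.001]
ft_force: [-1.3, 0.6, 1.9]
grip_width: 0.681
```

```bash
python3 -c "
from h import *
to([.480,-.037,.102],-20)
print(manip.get_obs()['torque'])
"
```

```text
yaw -19.7 shift [-0.6 -1.4  3.6] q [-0.56  0.13  0.58  2.01 -0.09  1.01 -0.28]
turn [ 0.33 -0.24  0.35]
[-0.01938412  0.09955823 -0.04191993]
```

Call:
{"fn": "step_arm", "kwargs": {"motion": [[0,0,0,0,0,-7],[0,0,-0.2,0,0,-7],[0,0,-0.2,0,0,-7],[0,0,-0.2,0,0,-7],[0,0,-0.2,0,0,-7]]}}

```text
clock: 11.38
position: [0.4821, -0.037, 0.1065]
ee_rot: [0.6, 0.8, 0.003, 0.003]
ft_force: [-0.4, 0.2, 1.1]
grip_width: 0.679
```

```bash
python3 -c "
from h import *
to([.480,-.037,.102],-20)
o=manip.get_obs();print(o['torque'],o['ft_force'],o['position'],o['grip_width'])
import cv2
cv2.imwrite('pics/s6.png',cv2.resize(manip.camera('scene')[130:250,215:355],None,fx=5,fy=5,interpolation=cv2.INTER_CUBIC))
cv2.imwrite('pics/w6.png',manip.camera('wrist'))
"
```

```text
yaw 16.3 shift [ 0.6 -2.   4.5] q [-0.51  0.13  0.53  2.01 -0.08  1.02  0.34]
turn [ 0.47 -0.15 36.29]
[ 0.02196801  0.025414   -0.26376456] [-0.42473054  0.18348816  1.0559026 ] [ 0.48207163 -0.0370083   0.10651686] 0.6793941148363907
```

View pics/w6.png

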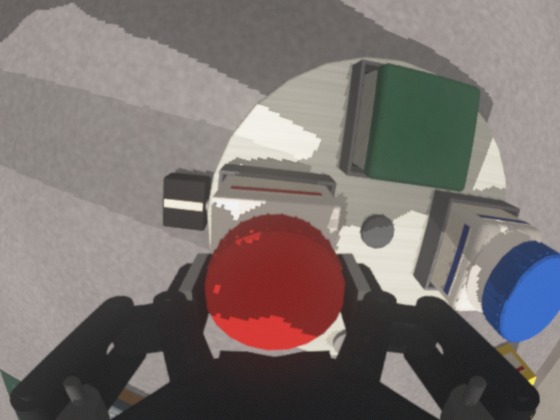

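View pics/s6.png

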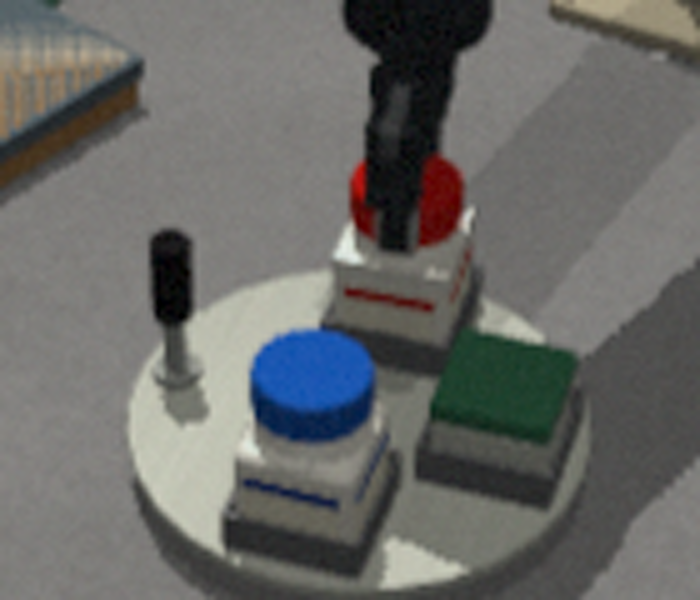

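The cap is turning with the fingers, and the platter and jar are steady. I continue to about 100°.

Call:
{"fn": "step_arm", "kwargs": {"motion": [[0,0,-0.2,0,0,-7],[0,0,-0.2,0,0,-7],[0,0,-0.2,0,0,-7],[0,0,-0.2,0,0,-7],[0,0,-0.2,0,0,-7],[0,0,-0.2,0,0,-7],[0,0,-0.2,0,0,-7],[0,0,0,0,0,-7],[0,0,0,0,0,-7],[0,0,0,0,0,0]]}}

```text
clock: 12.72
position: [0.4813, -0.0372, 0.1076]
ee_rot: [0.095, 0.995, 0.001, 0.003]
ft_force: [-1.1, -0.1, 2.5]
grip_width: 0.679
```

```bash
python3 -c "
from h import *
to([.480,-.037,.102],90)
o=manip.get_obs();print(o['torque'],o['ft_force'],o['position'],o['grip_width'])
"
```

```text
yaw 79.1 shift [ 1.4 -0.1  5.6] q [-0.43  0.13  0.44  2.   -0.07  1.02  1.42]
turn [  0.16   0.33 -10.88]
[-0.10079058  0.23614649  0.02221999] [-1.10647644 -0.13789327  2.53048376] [ 0.48131434 -0.03716669  0.10756579] 0.6794070670711546
```

Call:
{"fn": "step_arm", "kwargs": {"motion": [[0,0,-2,0,0,0],[0,0,-2,0,0,0],[0,0,-2,0,0,0],[0,0,0,0,0,0]]}}

```text
clock: 13.22
position: [0.4812, -0.0372, 0.1137]
ee_rot: [0.099, 0.995, 0.001, 0.003]
ft_force: [-1.1, -0.4, 0.1]
grip_width: 0.679
```

```bash
python3 -c "
from h import *
to([.480,-.037,.15],79)
o=manip.get_obs();print(o['torque'],o['ft_force'],o['position'],o['grip_width'])
import cv2
cv2.imwrite('pics/s7.png',cv2.resize(manip.camera('scene')[130:250,215:355],None,fx=5,fy=5,interpolation=cv2.INTER_CUBIC))
"
```

```text
yaw 78.6 shift [  1.    0.  -36.3] q [-0.43  0.12  0.44  2.   -0.06  1.03  1.41]
turn [ 0.18  0.3  -0.38]
[-0.03836214  0.04667057  0.01534768] [-1.11772971 -0.42483868  0.14221137] [ 0.48118858 -0.03716764  0.11374618] 0.6788654784528193
```

View pics/s7.png

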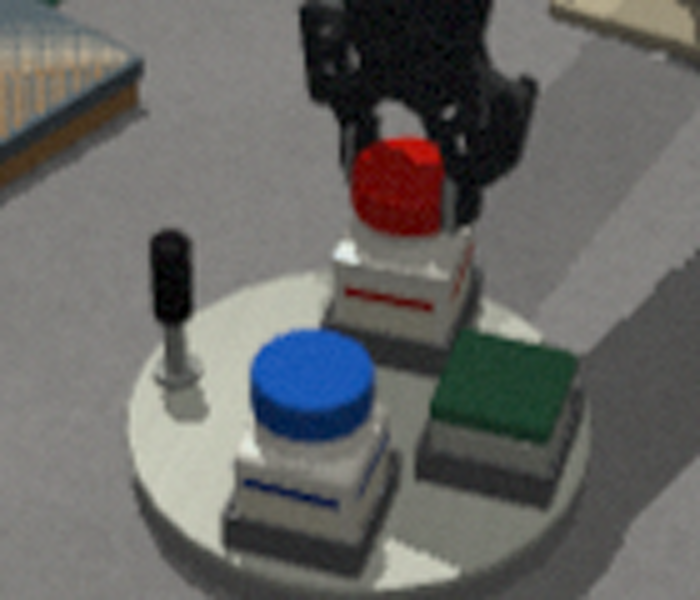

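The cap has risen about 6 mm, the jar is still seated and there is no load. I lift to about 40 mm above the closed height.

Call:
{"fn": "step_arm", "kwargs": {"motion": [[0,0,-6,0,0,0],[0,0,-6,0,0,0],[0,0,-6,0,0,0],[0,0,-6,0,0,0],[0,0,-6,0,0,0],[0,0,-3,0,0,0],[0,0,0,0,0,0],[0,0,0,0,0,0],[0,0,0,0,0,0]]}}

```text
clock: 14.4
position: [0.4811, -0.0372, 0.1492]
ee_rot: [0.099, 0.995, 0.001, 0.003]
ft_force: [-0.4, 0.4, -0.0]
grip_width: 0.679
```

```bash
python3 -c "
from h import *
to([.480,-.037,.147],79)
o=manip.get_obs();print(o['torque'],o['ft_force'],o['position'],o['grip_width'],o['joint_velocities'].round(3))
import cv2
cv2.imwrite('pics/s8.png',cv2.resize(manip.camera('scene')[130:250,215:355],None,fx=5,fy=5,interpolation=cv2.INTER_CUBIC))
cv2.imwrite('pics/t8.png',manip.camera('top'))
cv2.imwrite('pics/w8.png',manip.camera('wrist'))
"
```

```text
yaw 78.6 shift [ 1.1 -0.   2.2] q [-0.44  0.07  0.44  1.96 -0.04  1.11  1.39]
turn [ 0.2   0.33 -0.39]
[-0.00982773  0.0249158   0.00221928] [-0.39344413  0.42212943 -0.01160063] [ 0.4810728  -0.03717895  0.14917853] 0.6790152767476457 [-0.001  0.001 -0.     0.001  0.001  0.002 -0.001]
```

View pics/s8.png

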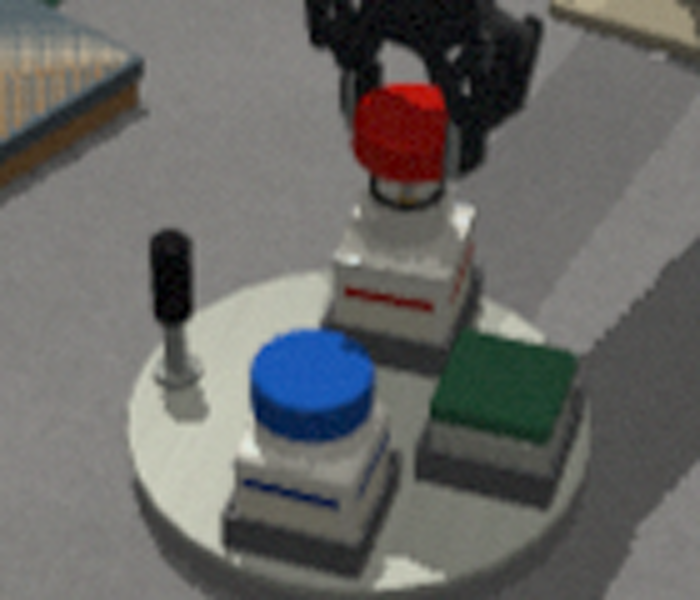

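View pics/w8.png

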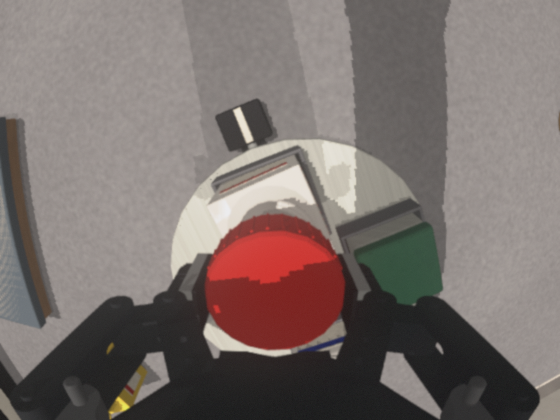

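View pics/t8.png

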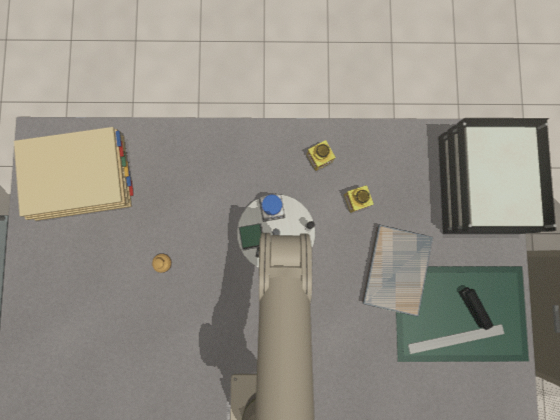

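The scene view shows the cap (402,133) well clear of the open mouth (407,195). The brush stem goes down into the mouth and the jar is seated. The bystanders are unmoved: paperweight (162,263), box (398,270).

```bash
python3 -c "
from workcell import manip
print(manip.hand_in())
o=manip.get_obs();print(o['clock'],o['position'],o['grip_width'])"
```

```text
the job is handed in; nothing more can be done
None
the job is handed in; nothing more can be done
```

I turned the carousel about 90° clockwise by its grip, so the red-capped jar came to the front stop. I then unscrewed the red cap about 99° anticlockwise with the pocket bracing the jar, lifted it straight up and handed in while still holding it. No verdict was reported.

**Jar at the front:** before unscrewing, both cameras put the cap within about 1 mm of the front place. The scene-camera platter angle read −88.9°. The platter looked unmoved in the pictures after that.

**Cap:** at hand-in it was about 43 mm above its closed height (the allowed range is 17 to 72 mm). It was upright and still, about 1 mm off the jar's axis by the tool position, with the fingers stopped on it at about 58 mm opening. The outside force was near zero. The pictures show a clear gap to the mouth, with the brush stem still hanging inside.

**Everything else:** the jar was seated, and the other things on the carousel and the bench looked undisturbed. No check failed or disagreed; the clock was about 14.5 s of the 61 s allowed.

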